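# Press the amber flask into the sprung cradle of the pull-out tray

### The arm

A 6-joint arm with a two-finger parallel gripper is mounted at the origin on the work surface. World frame = base frame: x ahead of the robot, y to its left, z up, the work surface at z = 0. Lengths are in m, angles in rad, forces in N, time in s.
With the tool pointing down it reaches from about 0.275 to 0.725 m from the base axis. Payload 15.9 kg.
Tool frame: the origin (TCP) lies at the very end of the fingers, on their centre line; the grasp point (between the pads) lies 19 mm behind it; x points along the fingers, y is the direction in which the jaws open and shut, and the axes are right-handed (so a half turn about x gives the same grasp; the last joint's range is limited). The gripper opens to 85 mm and grips with 20 to 120 N. Pads are 22 mm wide; open, the fingers measure 114 mm over their backs; the gripper's body (76 mm by 85 mm) begins 54 mm behind the grasp point. The pads swing forward as they close: fully open they stand 13 mm farther back than shut.
Start: joints at [1.141, 0.213, -0.034, 1.323, 0, 1.571], TCP at [0.208, 0.455, 0.231] pointing down, gripper open.
Joint ranges: [-2.98, 2.98], [-0.74, 1.72], [-1.14, 1.35], [-2.1, 2.04], [-1.57, 1.44], [-3.14, 3.14]. Speed limits (rad/s): [1.89, 1.89, 2.39, 2.57, 3.14, 3.14].

### API

Orientations are given as [roll, pitch, yaw] about the fixed x, y, z axes, in that order (R = Rz(yaw) Ry(pitch) Rx(roll)).
In Python, from workcell import env, viewer, spotter gives the robot as it stands.
- The arm moves only by the tool arm_command, never from a script. Its argument "steps" is a list of rows, each a list of 5 numbers: the shift along the tool's x, y, z in m, then the turn about the tool's x in rad, then the opening, from 0 (shut) to 1 (fully open). In form: [[dx, dy, dz, roll, grip], ...]. A call has 1 to 20 rows; each row is the pose to reach, as a shift and turn from the pose commanded when the call began, along the tool's axes at that moment; what a row does not reach only later rows make up. A row lasts 1/10 s, in which the tool goes at most 50 mm and 8.59 degrees, less where a joint would pass 70% of its speed; a pose out of reach is approached as far as the arm can. A call with a gripper value outside its range is refused whole. The fingers move at their own pace and stop on an object; "squeeze" is the grip in N (left out, the last holds). Time passes only in rows, so rows that repeat a pose let the fingers close. It gives the time, the measured TCP pose, the force and the opening at its end, in the units of the state.
- env.get_obs(): the state, without advancing time (a new reading comes with each control period).
- viewer.grab_frame(name): name is "side" or "top" or "wrist"; returns a dict with "pixels" (480x640x3 uint8, red, green, blue), "depth" (480x640 float32, m along the optical axis (not along the pixel's ray), 0 where there is no reading), "vertical_fov" (degrees; the focal length in pixels is half the picture's height over the tangent of half this angle, whatever the lens; pixels are square), "cx", "cy" (the principal point, pixels), "pose" (4x4, takes a point from camera to world coordinates). Camera axes: x right, y down, z forward; pixel columns grow to the right and rows downward; lengths in m; the calibration is good to about 2 mm. A picture is of the moment at which its call begins.
- env.hand_in(): hands the job in, once; it reports no verdict.
Trained networks look in the newest picture that a camera, given by its name, has taken for a name from the list of things; names that differ only in an ending like _2 or _b are one class to them, and where a whole thing is asked for, a point or a joint stands for the part that bears it (a point fixed in the world has none). Each returns a list of dicts, best first, with "confidence" (0 to 1); they miss things now and then, are a little off and sometimes report something else, mostly with a low value. They report only what shows in the picture. A call takes as long as a camera call. They do not tell look-alikes from the thing itself.
- spotter.regions_of(camera, thing): "mask" (480x640 bool, what is visible of it) and "box" ([left, top, right, bottom] in pixels, round what is visible of it).
- spotter.spot_point(camera, thing): "pixel" ([column, row] in pixels: a listed point, or the origin of a listed thing).
The state is a dict: "time_s": time; "joints": joint angles; "qvel": joint speeds; "joint_torque": joint torques, N m; "eef_pos": TCP position; "orientation": TCP orientation; "wrist_force": force on the tool from outside, world axes, zero at the start; "ft_torque": the same for the moment, N m; "gripper_width": opening from 0.0 (shut) to 1.0 (fully open).
Only numpy, scipy, OpenCV 4.12 (cv2) and the standard library are available. Lean on these libraries where they do the work, as an engineer would, in place of code of your own. Each camera call takes 0.05 s, during which the arm holds its last target.

### The job

Pull the tray of the low blue flask cabinet all the way out to its stop. Then take the amber flask (leave the clear one, the casts, the white bottle and the bowl alone), set it upright in the yellow sprung ring on the tray and press it down, without forcing it, until the ring is at or close to the bottom of its travel. Finish while still holding the flask pressed down, with the tray still fully out: do not let go.

Things in the scene. Friction and masses are not known exactly. Their poses are not given: they have to be found in the camera images.
- tray (a joint): How far the tray of the low blue flask cabinet (fixed, 260 deep, 220 wide, 115 high) is pulled out along its handle's own -x, m: 0 shut, 0.180 at its stop; starts 0 to 30 mm out. It slides with about 2.5 N of friction and stays put. Blue front panel 14 thick, 216 wide, its top 107 above the bench; the tray's other sides are 22 high. The cradle's centre lies 85 behind the panel's back, on the centre line.
- tray_handle (a point): Midpoint of the tray's steel bar handle: a horizontal round bar 10 thick and 100 long along its own y, its centre line 45 in front of the panel's face, 88 above the bench (27 below the cabinet's top), free above, so it can be pinched or hooked from above. Its x axis points level into the cabinet, z up. It moves with the tray.
- cradle (a joint): How far the yellow ring is pressed down, m: 0 up, 0.016 at its bottom stop. Spring: about 4 N to start it moving, 0.5 N more per mm, 12 N at the stop; it springs up again when let go. A flask's own weight does not press it down.
- cradle_seat (a point): Centre of the top face of the yellow sprung ring on the tray (inner diameter 54, outer 76, 12 high, on three sprung posts whose tops are about level with it). Ring up, it is 57 above the bench; it moves with the tray and the ring. The flask's bulb sits in the ring's mouth; seated, the flask's underside is about 14 below this point.
- amber_flask: The amber-brown glass flask with black stopper, standing on the bench left or right of the cabinet (it and the clear flask may change places). Origin at the centre of its underside, z up along its axis. Round bulb 70 in diameter centred 36 up, on a foot 40 in diameter; straight neck 26 in diameter from 69 to 119 up (grip it here); rim 34 in diameter from 119 to 124; stopper to 135. Mass 110 to 230 g.
- clear_flask: Clear glass flask with white stopper, same shape and size as the amber one, same origin. To be left alone.
- cast_left: Tan shoe-print cast lying on the bench at the left, about 240 x 92 x 26; origin under its centre. Leave alone.
- cast_right: The same kind of cast at the right. Leave alone.
- wash_bottle: White bottle with blue cap, 60 in diameter, 150 high, far left on the bench; origin under its centre. Leave alone.
- mixing_bowl: White bowl 120 in diameter, 50 high, far right on the bench; origin under its centre. Leave alone.
Not all that is in view belongs to the job. Several things have the shape of the amber_flask; the one meant has the colours described above.

How it is judged:
On the way, in this order (a step that is already met when the one before it is completed fails the run):
1. the tray is pulled out to its stop (value of joint tray above 0.172 m), for 0.2 s.
2. the amber flask is lifted off the bench in the gripper, the tray still out (height (world z) of amber_flask above 0.02 m and contact force between the fingers and amber_flask above 1 N and value of joint tray above 0.165 m), for 0.2 s.
At the end, for the whole second after the job is handed in: Tray within 10 mm of its stop; amber flask in the yellow ring, centred within 7 mm, upright within 8 degrees, at rest, pressing the ring down at least 11 of its 16 mm (over 6 N between them); the robot still holds or presses the flask with at least 3 N (value of joint tray above 0.17 m and value of joint cradle above 0.011 m and horizontal distance between amber_flask and cradle_seat below 0.007 m and angle between amber_flask's own z axis and vertical below 0.14 rad and z of amber_flask in the frame of cradle_seat between -0.022 and -0.007 m and linear speed of amber_flask below 0.02 m/s and contact force between amber_flask and cradle above 6 N and contact force between any of the fingers, the arm and amber_flask above 3 N); the arm keeps its last pose, push and grip.
It fails at once if the clear flask is moved by more than 30 mm or tipped (distance of clear_flask from where it was at the start of the episode above 0.03 m or angle between clear_flask's own z axis and vertical above 0.5 rad).
It fails at once if the amber flask is tipped by more than 45 degrees (angle between amber_flask's own z axis and vertical above 0.785 rad).
It fails at once if the flask is forced into the ring with more than 40 N (contact force between amber_flask and cradle above 40 N).
It fails at once if a cast, the white bottle or the bowl is moved by more than 40 mm (distance of any of cast_left, cast_right, wash_bottle, mixing_bowl from where it was at the start of the episode above 0.04 m).
It also fails if it takes over 64 s, if anything falls off the work surface, if the arm or the gripper's body presses on something with over 40 N, if the wrist force passes 120 N, or if a joint passes its speed limit or range.

## Working session

There is one attempt and no reset: what is moved stays moved. The work goes in short steps, Python scripts to look and compute and a tool call to move; the robot and the scene stay as the last step left them, time stands still between calls to the robot, and variables do not carry over. Pictures are saved under pics/ and viewed, and the job is handed in when it is done.

Besides the shell and the picture viewer there is one more tool, called as a command line: name --pt "numbers of a row" for each row, then --argument value for the rest. arm_command: Moves the arm, as the interface text tells. Its arguments: {"type":"object","properties":{"steps":{"type":"array"},"squeeze":{"type":"number"}},"required":["steps"]}

```bash
mkdir -p pics; ls
cat > h.py <<'E'
import numpy as np, cv2
from workcell import env, viewer, spotter
def grab(n,f=None):
    d=viewer.grab_frame(n)
    if f: cv2.imwrite('pics/'+f,d['pixels'][:,:,::-1])
    return d
def foc(d): return 240/np.tan(np.radians(d['vertical_fov'])/2)
def cloud(d):
    f=foc(d);v,u=np.mgrid[:480,:640];z=d['depth']
    P=np.stack([(u-d['cx'])/f*z,(v-d['cy'])/f*z,z],-1)
    return P@d['pose'][:3,:3].T+d['pose'][:3,3]
def pt(d,c,r,zw):
    f=foc(d);ray=d['pose'][:3,:3]@np.array([(c-d['cx'])/f,(r-d['cy'])/f,1]);o=d['pose'][:3,3]
    return o+ray*(zw-o[2])/ray[2]
def proj(d,p):
    q=d['pose'][:3,:3].T@(np.array(p)-d['pose'][:3,3]);f=foc(d)
    return q[0]/q[2]*f+d['cx'],q[1]/q[2]*f+d['cy']
E
python3 - <<'E'
from h import *
for n in ['top','side','wrist']:
    d=grab(n,n+'0.png'); print(n,d['vertical_fov'],d['cx'],d['cy'],d['pose'].round(3).tolist())
    for t in ['tray_handle','cradle_seat','amber_flask','clear_flask','cast_left','cast_right','wash_bottle','mixing_bowl']:
        print(t,[(np.round(r['pixel'],1).tolist(),round(r['confidence'],2)) for r in spotter.spot_point(n,t)][:4])
print(env.get_obs())
E
```

```text
pics
top 43.450369752404995 316.7381876818173 244.10787227705117 [[0.035, -0.976, 0.213, 0.192], [-0.999, -0.035, 0.005, -0.007], [0.003, -0.213, -0.977, 1.924], [0.0, 0.0, 0.0, 1.0]]
tray_handle [([320.1, 236.1], 0.75)]
cradle_seat [([208.9, 232.9], 0.72)]
amber_flask [([222.2, 280.7], 0.97), ([178.6, 294.6], 0.9), ([238.6, 321.5], 0.81), ([202.1, 317.3], 0.56)]
clear_flask [([409.1, 292.8], 0.83)]
cast_left [([206.0, 233.2], 0.98)]
cast_right [([433.6, 243.8], 0.92)]
wash_bottle [([140.2, 277.2], 0.86)]
mixing_bowl [([484.7, 291.8], 0.57), ([141.7, 275.8], 0.31)]
side 53.06141685060724 319.28053800220295 240.8824415560277 [[0.796, -0.353, 0.492, -0.054], [-0.605, -0.495, 0.624, -0.808], [0.024, -0.794, -0.608, 0.856], [0.0, 0.0, 0.0, 1.0]]
tray_handle [([329.1, 231.5], 0.58)]
cradle_seat [([369.8, 225.5], 0.6)]
amber_flask [([187.4, 223.8], 0.83), ([200.1, 206.8], 0.71), ([233.5, 222.0], 0.69)]
clear_flask [([357.3, 352.0], 0.71)]
cast_left [([265.3, 197.7], 0.82)]
cast_right [([433.5, 340.1], 0.89)]
wash_bottle [([193.3, 185.5], 0.85)]
mixing_bowl [([438.1, 428.4], 0.75), ([265.9,
[... 333 characters left out ...]
ast_right []
wash_bottle []
mixing_bowl []
{'time_s': 1.35, 'joints': array([ 1.14100315e+00,  2.12924994e-01, -3.44184584e-02,  1.32350690e+00,
       -3.98693085e-06,  1.57077361e+00]), 'qvel': array([ 0.00081482,  0.00201285,  0.00196548,  0.00071604, -0.00057546,
       -0.00109588]), 'joint_torque': array([-5.13317267e-03, -6.85962939e+01,  4.87331343e+01,  1.30347598e-03,
       -4.02974974e-04,  2.25552373e-05]), 'eef_pos': array([0.20833128, 0.45450088, 0.23128601]), 'orientation': array([-1.49715643,  1.57074215, -1.9269269 ]), 'wrist_force': array([0.45316236, 0.27896726, 0.50604397]), 'ft_torque': array([ 0.04409144,  0.0242605 , -0.00045906]), 'gripper_width': 0.9965861345272614}
```

View pics/top0.png

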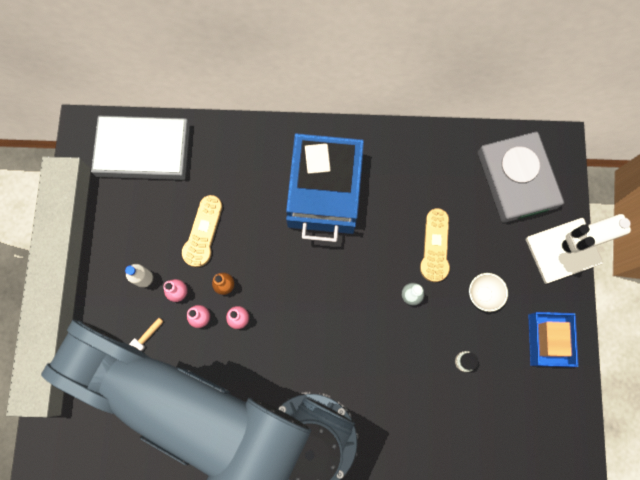

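View pics/side0.png

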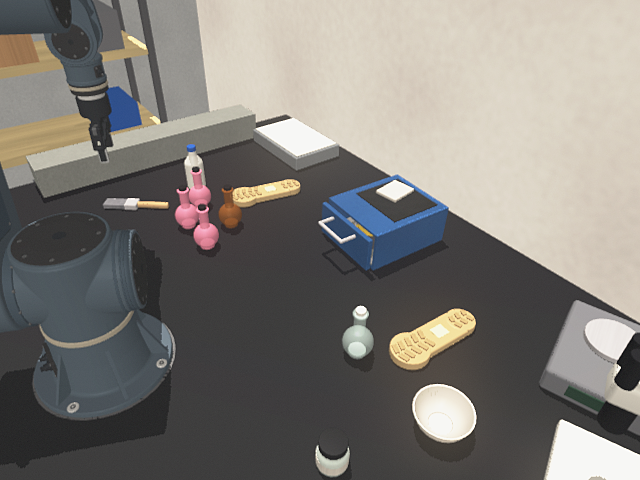

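View pics/wrist0.png

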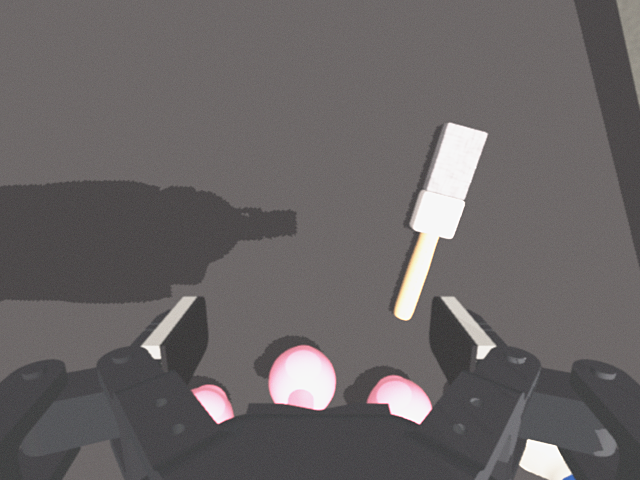

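Candidates with the flask shape in the top view: brown (223,283), pink (176,290), (199,316) and (238,317), and clear with a white stopper (413,294). The brown one fits the description. In the side view it is at (230,208), and the handle at (338,230). I'll check it in a crop and measure.

Run:
```python
from h import *
d=grab('top'); s=grab('side')
im=s['pixels'][150:260,160:310,::-1]; a=cv2.resize(im,None,fx=3,fy=3)
im=d['pixels'][120:350,130:380,::-1]; b=cv2.resize(im,None,fx=2.4,fy=2.4,interpolation=cv2.INTER_CUBIC)
cv2.imwrite('pics/c1a.png',a);cv2.imwrite('pics/c1b.png',b)
P=cloud(d);S=cloud(s)
hsv=cv2.cvtColor(d['pixels'],cv2.COLOR_RGB2HSV)
# flasks from depth clusters in top
for n,D,C in (('top',d,P),('side',s,S)):
  for t in ['amber_flask','clear_flask','tray_handle']:
    for r in spotter.regions_of(n,t)[:5]:
        m=r['mask']&(D['depth']>0); q=C[m]
        print(n,t,round(r['confidence'],2),np.round(r['box']),m.sum(),np.median(q,0).round(3),q.min(0).round(3),q.max(0).round(3),D['pixels'][m].mean(0).round())
    for r in spotter.spot_point(n,t)[:5]:
        print('  pt',np.round(r['pixel'],1),round(r['confidence'],2),pt(D,*r['pixel'],0.088 if t=='tray_handle' else 0).round(4))
```

```text
top amber_flask 0.88 [211. 272. 235. 294.] 382 [0.458 0.288 0.062] [0.431 0.26  0.004] [0.499 0.327 0.145] [149.  91.  46.]
top amber_flask 0.88 [160. 279. 188. 303.] 417 [0.432 0.434 0.06 ] [ 0.404  0.408 -0.006] [0.479 0.475 0.144] [211. 136. 154.]
top amber_flask 0.71 [227. 308. 248. 332.] 434 [0.356 0.236 0.059] [ 0.327  0.209 -0.012] [0.402 0.286 0.143] [206. 134. 151.]
top amber_flask 0.67 [188. 301. 208. 330.] 364 [0.354 0.356 0.062] [0.326 0.332 0.033] [0.39  0.396 0.143] [218. 142. 161.]
  pt [199.7 314.9] 0.73 [0.3679 0.3667 0.    ]
  pt [179.1 293.3] 0.68 [0.4346 0.438  0.    ]
  pt [223.5 286.3] 0.67 [0.4623 0.2972 0.    ]
  pt [238.3 319.8] 0.66 [0.3567 0.2428 0.    ]
top clear_flask 0.58 [404. 280. 423. 304.] 345 [ 0.446 -0.296  0.063] [ 0.421 -0.334  0.036] [ 0.485 -0.273  0.148] [208. 215. 206.]
  pt [410.7 295.3] 0.61 [ 0.4543 -0.3053  0.    ]
  pt [319.3 233.4] 0.78 [ 0.6272 -0.0052  0.088 ]
side amber_flask 0.96 [189. 169. 211. 207.] 487 [0.438 0.427 0.062] [0.41  0.4   0.016] [0.472 0.453 0.141] [204. 127. 143.]
side amber_flask 0.74 [195. 202. 218. 249.] 697 [0.3
[... 334 characters left out ...]
pt [188.8 225.4] 0.87 [ 0.3641  0.3603 -0.    ]
  pt [200.8 204.2] 0.79 [0.4458 0.446  0.    ]
  pt [230.5 226.5] 0.77 [0.4636 0.2828 0.    ]
  pt [207.1 242.5] 0.77 [0.3702 0.252  0.    ]
  pt [358.1 352.7] 0.42 [ 0.4599 -0.3107  0.    ]
side clear_flask 0.63 [343. 306. 377. 360.] 1026 [ 0.447 -0.317  0.063] [ 0.423 -0.341 -0.001] [ 0.505 -0.24   0.138] [182. 191. 181.]
  pt [358.3 350.3] 0.85 [ 0.4648 -0.3058  0.    ]
side tray_handle 0.94 [316. 200. 376. 272.] 1833 [ 0.661 -0.03   0.074] [ 0.608 -0.119  0.001] [0.778 0.208 0.113] [ 82.  98. 122.]
  pt [329.7 232.9] 0.66 [ 0.6122 -0.0085  0.088 ]
  pt [434.5 338.2] 0.3 [ 0.5619 -0.4273  0.088 ]
  pt [266.2 195.1] 0.2 [0.5749 0.2508 0.088 ]
```

View pics/c1b.png

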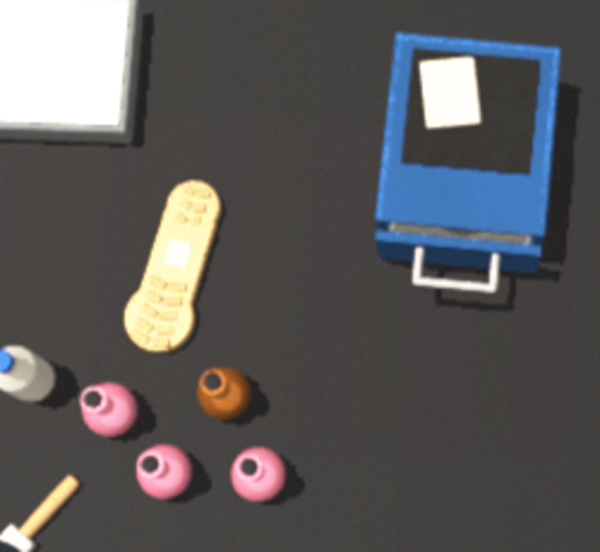

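View pics/c1a.png

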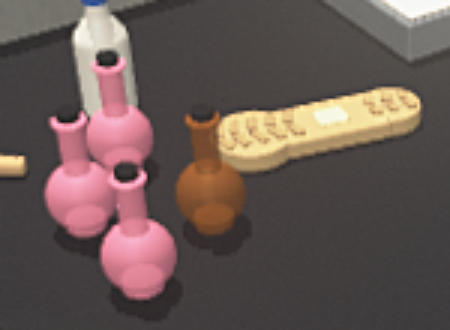

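```bash
cat >> h.py <<'E'
from scipy.spatial.transform import Rotation as Ro
def tool():
    o=env.get_obs(); r,p,y=o['orientation']; R=Ro.from_euler('xyz',[r,p,y]).as_matrix()
    return o,np.array(o['eef_pos']),R
def wrap(a): return (a+np.pi)%(2*np.pi)-np.pi
def need(target,ydir=None):
    o,p,R=tool(); d=R.T@(np.array(target)-p)
    out=[d.round(4).tolist()]
    if ydir is not None:
        v=R.T@np.array([*ydir,0.]); a=np.arctan2(v[2],v[1]); out+=[round(wrap(a),3),round(wrap(a+np.pi),3)]
    return out
E
python3 - <<'E'
from h import *
d=grab('top')
a=pt(d,302.5,236.7,.093);b=pt(d,335.8,239.6,.093);print(a,b,np.linalg.norm(a-b))
P=cloud(d)
m=(P[...,2]>.075)&(P[...,2]<.105)&(P[...,0]>.55)&(P[...,0]<.64)&(abs(P[...,1])<.12)&(d['depth']>0)
print(m.sum(),P[m].mean(0)); 
for q in P[m][::4]: print(q.round(3),end=' ')
# cabinet top
m=(P[...,2]>.108)&(P[...,2]<.122)&(P[...,0]>.6)&(abs(P[...,1])<.2)&(d['depth']>0)
r=cv2.minAreaRect(P[m][:,:2].astype(np.float32)*1000); print(r, cv2.boxPoints(r))
o,p,R=tool();print(R.round(3),p)
n=(b-a)[:2];n/=np.linalg.norm(n);print(n)
E
```

```text
[0.61356856 0.04685085 0.093     ] [ 0.60797917 -0.05722967  0.093     ] 0.10423049408922362
161 [ 0.61538264 -0.00520821  0.09108734]
[0.638 0.049 0.096] [0.636 0.049 0.09 ] [ 0.639 -0.054  0.093] [0.632 0.043 0.092] [0.628 0.049 0.097] [ 0.631 -0.054  0.099] [0.625 0.043 0.094] [0.623 0.049 0.091] [ 0.625 -0.054  0.097] [0.621 0.043 0.083] [0.618 0.049 0.081] [0.618 0.036 0.087] [ 0.619 -0.051  0.092] [0.613 0.045 0.091] [0.612 0.033 0.097] [0.616 0.02  0.084] [0.613 0.008 0.096] [ 0.614 -0.005  0.095] [0.61  0.048 0.092] [0.611 0.036 0.086] [0.611 0.023 0.09 ] [0.611 0.011 0.091] [ 0.611 -0.002  0.094] [ 0.611 -0.014  0.095] [ 0.612 -0.027  0.095] [ 0.614 -0.039  0.088] [0.608 0.033 0.086] [0.607 0.02  0.094] [0.606 0.008 0.101] [ 0.609 -0.005  0.089] [ 0.609 -0.017  0.092] [ 0.609 -0.03   0.093] [ 0.61  -0.042  0.091] [ 0.61  -0.055  0.093] [ 0.605 -0.008  0.094] [ 0.608 -0.021  0.084] [ 0.606 -0.033  0.092] [ 0.607 -0.046  0.089] [ 0.608 -0.058  0.085] [ 0.604 -0.043  0.088] [ 0.603 -0.055  0.094] ((932.9896240234375, 3.978485107421875), (395.5427551269531, 564.6317749023438), 89.05923461914062) [[ 647.46466 -189.13097]
 [1212.0203  -198.4015 ]
 [1218.5146   197.08794]
 [ 653.959    206.35847]]
[[-0.     0.417  0.909]
 [-0.     0.909 -0.417]
 [-1.    -0.     0.   ]] [0.20833414 0.45450109 0.23129586]
[-0.05362527 -0.99856113]
```

Run:
```python
from h import *
print(need([.611,-.005,.19],(.9986,-.054)))
```

```text
[[0.0413, -0.2499, 0.5575], np.float64(1.195), np.float64(-1.947)]
```

arm_command --pt "0.02 -0.25 0.558 1.195 0.4" --pt "0.02 -0.25 0.558 1.195 0.4" --pt "0.02 -0.25 0.558 1.195 0.4" --pt "0.02 -0.25 0.558 1.195 0.4" --pt "0.02 -0.25 0.558 1.195 0.4" --pt "0.02 -0.25 0.558 1.195 0.4" --pt "0.02 -0.25 0.558 1.195 0.4" --pt "0.02 -0.25 0.558 1.195 0.4" --pt "0.041 -0.25 0.558 1.195 0.4" --pt "0.041 -0.25 0.558 1.195 0.4" --pt "0.041 -0.25 0.558 1.195 0.4" --pt "0.041 -0.25 0.558 1.195 0.4" --pt "0.041 -0.25 0.558 1.195 0.4" --pt "0.041 -0.25 0.558 1.195 0.4" --pt "0.041 -0.25 0.558 1.195 0.4" --pt "0.041 -0.25 0.558 1.195 0.4" --squeeze 40

```text
time_s: 3.7
eef_pos: [0.6109, -0.0041, 0.1908]
orientation: [2.053, 1.57, 0.43]
wrist_force: [0.3, -0.9, 0.8]
gripper_width: 0.4
```

Run:
```python
from h import *
d=grab('wrist','w1.png'); o,p,R=tool(); print(p,R.round(3),o['gripper_width'],o['joints'].round(2))
for t in ['tray_handle']:
    print([(r['pixel'],r['confidence'],pt(d,*r['pixel'],.088).round(4)) for r in spotter.spot_point('wrist',t)])
C=cloud(d); m=(C[...,2]>.08)&(C[...,2]<.1)&(C[...,0]<.64)&(d['depth']>0)
print(m.sum(),C[m].mean(0),C[m].min(0),C[m].max(0))
m&=C[...,0]<.625; print(np.median(C[m],0)); print(need([.611,-.005,.068],(.9986,-.054)))
print(proj(d,[.611,-.005,.088]))
```

```text
[ 0.61095036 -0.00406466  0.19092058] [[ 0.001  0.999 -0.053]
 [ 0.    -0.053 -0.999]
 [-1.     0.001 -0.   ]] 0.40206516976325357 [-0.01  0.45  0.2   1.32  0.    1.62]
[([324.7, 239.7], 0.82, array([ 0.6158, -0.0045,  0.088 ]))]
3085 [ 0.61936895 -0.00135323  0.09159514] [ 0.60786249 -0.0607207   0.08523446] [0.63998354 0.05017756 0.09469002]
[ 0.6159657  -0.00135954  0.09188725]
[[0.1229, -0.0, 0.0009], np.float64(0.001), np.float64(-3.14)]
(np.float64(317.66997891833216), np.float64(240.8248718551258))
```

View pics/w1.png

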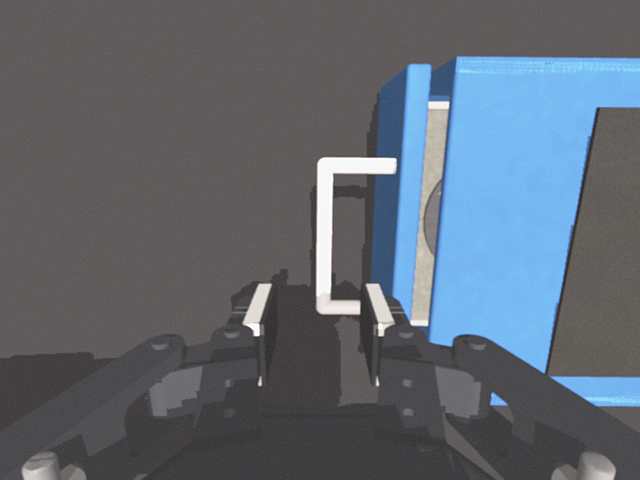

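The wrist view shows the bar upright at column 324, rows 165–305, parallel to the pads. That puts it about 5 mm farther in. I'll descend, shut on it and pull.

arm_command --pt "0.04 0.005 0 0 0.4" --pt "0.08 0.005 0 0 0.4" --pt "0.1 0.005 0 0 0.4" --pt "0.12 0.005 0 0 0.4" --pt "0.123 0.005 0 0 0.4" --pt "0.123 0.005 0 0 0.4" --pt "0.123 0.005 0 0 0" --pt "0.123 0.005 0 0 0" --pt "0.123 0.005 0 0 0" --pt "0.123 0.005 0 0 0" --pt "0.123 0.005 0 0 0" --squeeze 40

```text
time_s: 4.9
eef_pos: [0.6171, -0.0054, 0.0688]
orientation: [1.75, 1.569, 0.125]
wrist_force: [-1.0, 0.2, 6.7]
gripper_width: 0.097
```

arm_command --pt "0 -0.01 0 0 0" --pt "0 -0.025 0 0 0" --pt "0 -0.045 0 0 0" --pt "0 -0.065 0 0 0" --pt "0 -0.085 0 0 0" --pt "0 -0.105 0 0 0" --pt "0 -0.125 0 0 0" --pt "0 -0.14 0 0 0" --pt "0 -0.145 0 0 0" --pt "0 -0.145 0 0 0"

```text
time_s: 5.9
eef_pos: [0.4719, 0.0036, 0.0687]
orientation: [2.491, 1.567, 0.867]
wrist_force: [-1.6, 11.5, 7.2]
gripper_width: 0.102
```

arm_command --pt "0 -0.005 0 0 0" --pt "0 -0.01 0 0 0" --pt "0 -0.014 0 0 0" --pt "0 -0.017 0 0 0" --pt "0 -0.017 0 0 0"

```text
time_s: 6.4
eef_pos: [0.4557, 0.0046, 0.0687]
orientation: [2.415, 1.567, 0.791]
wrist_force: [-0.8, 12.1, 8.5]
gripper_width: 0.099
```

Run:
```python
from h import *
d=grab('wrist','w2.png'); e=grab('side','s2.png')
```

```text
(no output)
```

View pics/w2.png

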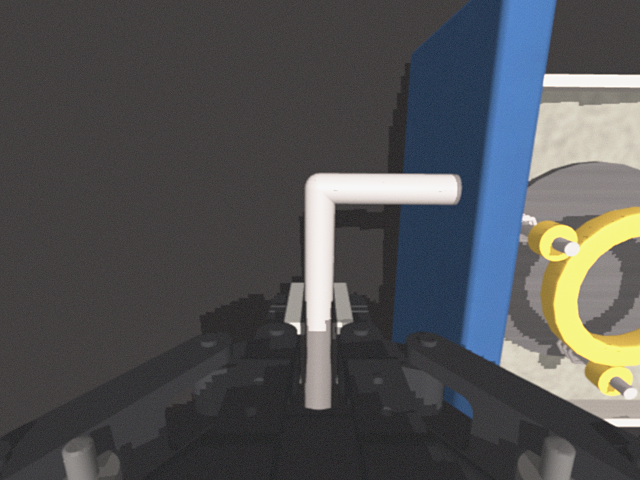

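Grasp on the bar holds; the tray is about 160+ mm out. I'll creep to the stop and watch the force.

arm_command --pt "0 -0.003 -0.001 0 0" --pt "0 -0.006 -0.001 0 0" --pt "0 -0.006 -0.001 0 0"

```text
time_s: 6.8
eef_pos: [0.4498, 0.005, 0.0687]
orientation: [1.957, 1.568, 0.333]
wrist_force: [-0.9, 4.2, 8.1]
gripper_width: 0.096
```

arm_command --pt "0 -0.003 -0.001 0 0" --pt "0 -0.006 -0.001 0 0" --pt "0 -0.006 -0.001 0 0"

```text
time_s: 7.1
eef_pos: [0.4454, 0.0053, 0.0688]
orientation: [1.413, 1.565, -0.212]
wrist_force: [10.9, -4.4, -2.8]
gripper_width: 0.102
```

arm_command --pt "0 -0.002 0 0 0" --pt "0 -0.002 0 0 0" --pt "0 -0.002 0 0 0"

```text
time_s: 7.4
eef_pos: [0.4453, 0.0054, 0.0689]
orientation: [1.459, 1.562, -0.167]
wrist_force: [24.8, -5.6, -17.9]
gripper_width: 0.099
```

Run:
```python
from h import *
d=grab('top','t3.png'); print(tool()[1])
```

```text
[0.44531327 0.00533966 0.06892745]
```

View pics/t3.png

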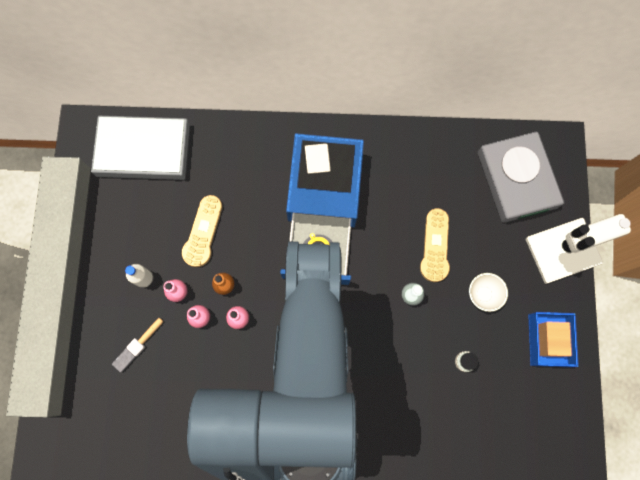

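The tray is at its stop: the TCP stands still while the pull rose to 25 N. Release and rise.

arm_command --pt "0 0 0 0 0.4" --pt "0 0 0 0 0.4" --pt "0 0 0 0 0.4" --pt "0 0 0 0 0.4" --pt "-0.04 0 0 0 0.4" --pt "-0.08 0 0 0 0.4" --pt "-0.12 0 0 0 0.4" --pt "-0.16 0 0 0 0.5" --pt "-0.16 0.04 0 0 0.6" --pt "-0.16 0.06 0 0 0.6" --pt "-0.16 0.06 0 0 0.6"

```text
time_s: 8.55
eef_pos: [0.5024, 0.0027, 0.2269]
orientation: [1.816, 1.571, 0.191]
wrist_force: [-0.6, -0.0, -0.7]
gripper_width: 0.601
```

Run:
```python
from h import *
d=grab('wrist','w4.png'); s=grab('side','s4.png'); o,p,R=tool(); print(p,R.round(3),o['wrist_force'])
for n,D in (('wrist',d),('side',s)):
  for t,z in (('cradle_seat',.057),('tray_handle',.088),('amber_flask',0)):
    print(n,t,[(np.round(r['pixel'],1),round(r['confidence'],2),pt(D,*r['pixel'],z).round(4)) for r in spotter.spot_point(n,t)])
for n,D in (('wrist',d),('side',s)):
  h=cv2.cvtColor(D['pixels'],cv2.COLOR_RGB2HSV); C=cloud(D)
  m=(h[...,0]>20)&(h[...,0]<35)&(h[...,1]>150)&(h[...,2]>120)&(C[...,2]>.050)&(C[...,2]<.064)&(C[...,0]>.45)&(C[...,0]<.7)&(abs(C[...,1])<.1)
  q=C[m]; print(n,m.sum(),q.mean(0),q.min(0),q.max(0),np.percentile(q[:,2],[10,50,90]))
  c=cv2.minEnclosingCircle(q[:,:2].astype(np.float32)); print(c)
```

```text
[0.50029821 0.00276147 0.22693992] [[-0.001  0.999 -0.054]
 [ 0.    -0.054 -0.999]
 [-1.    -0.001  0.   ]] [-0.69745287  0.04374914 -0.19651531]
wrist cradle_seat []
wrist tray_handle [(array([243.7, 225.7]), 0.91, array([0.4453, 0.007 , 0.088 ]))]
wrist amber_flask []
side cradle_seat [(array([321.8, 246.2]), 0.77, array([ 0.5844, -0.0113,  0.057 ]))]
side tray_handle [(array([273. , 254.1]), 0.82, array([0.4394, 0.0038, 0.088 ]))]
side amber_flask [(array([207.9, 243.9]), 0.94, array([0.3691, 0.2447, 0.    ])), (array([186. , 224.9]), 0.89, array([0.3584, 0.3675, 0.    ])), (array([233.1, 224.8]), 0.88, array([0.4743, 0.2861, 0.    ])), (array([199.5, 206.2]), 0.58, array([0.4372, 0.4377, 0.    ]))]
wrist 265 [ 0.59633177 -0.00435037  0.05270007] [ 0.54419026 -0.0483365   0.05002188] [0.63086891 0.03487293 0.05679047] [0.05061445 0.05253709 0.05498834]
((0.5864039659500122, 0.00022368402278516442), 0.0492115393280983)
side 179 [ 0.58424478 -0.00995638  0.05566089] [ 0.54342106 -0.0574996   0.05028813] [0.63619486 0.02867896 0.06302214] [0.05152105 0.05599276 0.05934773]
((0.5889942646026611, -0.0061540789902210236), 0.05150960013270378)
```

View pics/w4.png

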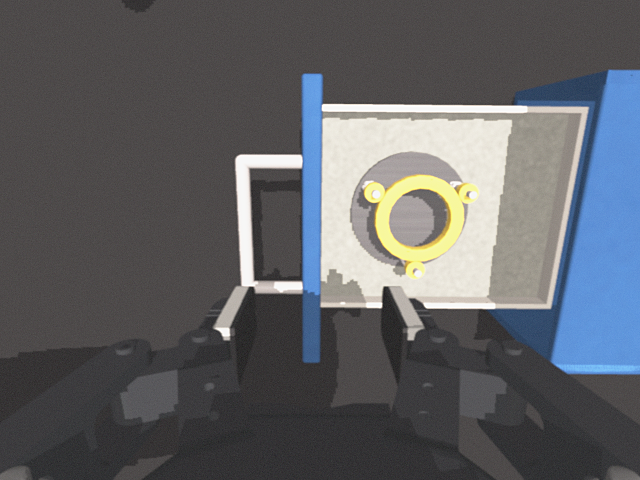

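View pics/s4.png

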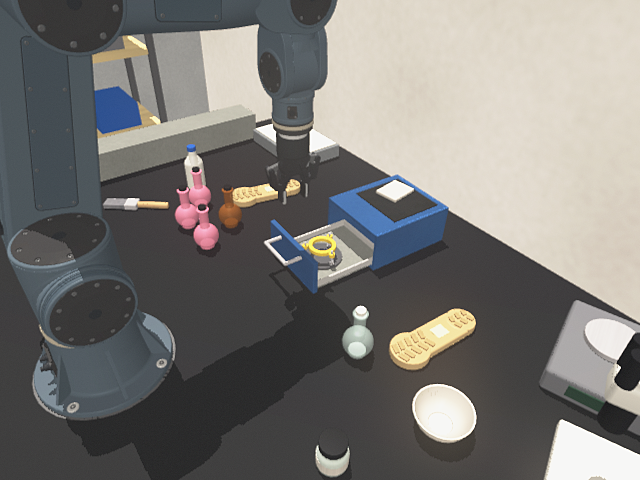

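```bash
cat >> h.py <<'E'
def ring(D,z=.057):
    from scipy.optimize import least_squares
    h=cv2.cvtColor(D['pixels'],cv2.COLOR_RGB2HSV)
    m=((h[...,0]>18)&(h[...,0]<36)&(h[...,1]>140)&(h[...,2]>90)).astype(np.uint8)
    n,l,st,ce=cv2.connectedComponentsWithStats(m); k=1+np.argmax(st[1:,4]); m=(l==k).astype(np.uint8)
    cs,hi=cv2.findContours(m,cv2.RETR_CCOMP,cv2.CHAIN_APPROX_NONE)
    res=[]
    for c,hh in zip(cs,hi[0]):
        if len(c)<25: continue
        q=np.array([pt(D,*p,z) for p in c[:,0].astype(float)])[:,:2]
        f=least_squares(lambda x:np.hypot(*(q-x[:2]).T)-x[2],[*q.mean(0),.03],loss='soft_l1',f_scale=.0015)
        res.append((len(c),'hole' if hh[3]>=0 else 'outer',f.x.round(4)))
    return st[k],res
E
python3 - <<'E'
from h import *
for n in('wrist','side','top'):
    d=grab(n); print(n,ring(d))
d=grab('wrist')
# top of panel/handle ends
print(pt(d,243,165,.088),pt(d,247,288,.088))
C=cloud(d); m=(C[...,2]>.1)&(C[...,2]<.110)&(C[...,0]>.47)&(C[...,0]<.53)&(d['depth']>0); q=C[m]; print(m.sum(),cv2.fitLine(q[:,:2].astype(np.float32),cv2.DIST_HUBER,0,.01,.01).ravel(),cv2.minAreaRect(q[:,:2].astype(np.float32)*1000))
E
```

```text
wrist (array([401, 191,  53,  58, 272], dtype=int32), [(180, 'outer', array([ 0.5887, -0.0015,  0.0265]))])
side (array([302, 235,  34,  23, 335], dtype=int32), [(93, 'outer', array([ 0.5853, -0.0086,  0.0408])), (43, 'hole', array([ 0.5868, -0.007 ,  0.0241]))])Traceback (most recent call last):
  File "<stdin>", line 3, in <module>
  File "h.py", line 33, in ring
    n,l,st,ce=cv2.connectedComponentsWithStats(m); k=1+np.argmax(st[1:,4]); m=(l==k).astype(np.uint8)
                                                       ~~~~~~~~~^^^^^^^^^^
    return _wrapfunc(a, 'argmax', axis=axis, out=out, **kwds)
    return bound(*args, **kwds)
ValueError: attempt to get argmax of an empty sequence
```

```bash
sed -i 's/h\[...,1\]>140)&(h\[...,2\]>90/h[...,1]>105)\&(h[...,2]>70/; s/>18)&(h\[...,0\]<36/>15)\&(h[...,0]<38/' h.py
python3 - <<'E'
from h import *
for n in('wrist','side'):
    d=grab(n); print(n,ring(d))
d=grab('wrist'); h=cv2.cvtColor(d['pixels'],cv2.COLOR_RGB2HSV); print(h[190,400],h[245,440],h[219,381])
print(pt(d,243,165,.088),pt(d,247,288,.088))
C=cloud(d); m=(C[...,2]>.1)&(C[...,2]<.110)&(C[...,0]>.47)&(C[...,0]<.53)&(d['depth']>0); q=C[m]; print(m.sum(),cv2.minAreaRect(q[:,:2].astype(np.float32)*1000))
E
```

```text
wrist (array([391, 187,  63,  63, 526], dtype=int32), [(288, 'outer', array([ 0.589 , -0.0019,  0.0266]))])
side (array([302, 234,  34,  25, 394], dtype=int32), [(94, 'outer', array([ 0.5868, -0.008 ,  0.0428])), (44, 'hole', array([ 0.587 , -0.0071,  0.0235]))])
[ 30  87 247] [ 30  88 247] [ 30  87 247]
[0.44785098 0.05310167 0.088     ] [ 0.44063339 -0.04499017  0.088     ]
5511 ((498.20037841796875, 3.2534027099609375), (214.2174072265625, 13.774394989013672), 86.49956512451172)
```

```bash
sed -i 's/h\[...,1\]>105/h[...,1]>sat/; s/def ring(D,z=.057)/def ring(D,z=.057,sat=60)/' h.py
python3 - <<'E'
from h import *
d=grab('wrist'); print(ring(d))
E
```

```text
(array([ 365,  174,  116,  105, 4419], dtype=int32), [(377, 'outer', array([ 0.5892, -0.0023,  0.0398])), (26, 'hole', array([0.5527, 0.0216, 0.0041])), (165, 'hole', array([ 0.5879, -0.0012,  0.0252]))])
```

Run:
```python
from h import *
print(need([.462,.27,.25],(1,0)))
```

```text
[[-0.0227, -0.053, -0.2648], np.float64(-0.054), np.float64(3.088)]
```

arm_command --pt "-0.023 -0.053 -0.265 0 0.8" --pt "-0.023 -0.053 -0.265 0 0.8" --pt "-0.023 -0.053 -0.265 0 0.8" --pt "-0.023 -0.053 -0.265 0 0.8" --pt "-0.023 -0.053 -0.265 0 0.8" --pt "-0.023 -0.053 -0.265 0 0.8" --pt "-0.023 -0.053 -0.265 0 0.8" --pt "-0.023 -0.053 -0.265 0 0.8" --pt "-0.023 -0.053 -0.265 0 0.8"

```text
time_s: 10.2
eef_pos: [0.4622, 0.2694, 0.2503]
orientation: [-0.332, 1.571, -1.957]
wrist_force: [-0.1, 0.3, -1.0]
gripper_width: 0.797
```

Run:
```python
from h import *
d=grab('wrist','w5.png'); o,p,R=tool(); print(p,R.round(3)); C=cloud(d)
print([(np.round(r['pixel'],1),round(r['confidence'],2),pt(d,*r['pixel'],0).round(4)) for r in spotter.spot_point('wrist','amber_flask')])
h=cv2.cvtColor(d['pixels'],cv2.COLOR_RGB2HSV)
for r in spotter.regions_of('wrist','amber_flask'):
    m=r['mask']&(d['depth']>0); q=C[m]; print(r['confidence'],r['box'],d['pixels'][m].mean(0).round(),q.max(0),np.median(q,0))
    k=q[:,2]>.128; print('stopper',k.sum(),q[k].mean(0),q[k].min(0),q[k].max(0))
    k=(q[:,2]>.117)&(q[:,2]<.127); print('rim',k.sum(),q[k].mean(0),cv2.minEnclosingCircle(q[k][:,:2].astype(np.float32)) if k.sum()>3 else '')
```

```text
[0.4622763  0.26929859 0.25029694] [[-0.     0.998 -0.055]
 [-0.    -0.055 -0.998]
 [-1.    -0.     0.   ]]
[(array([285.6,  23.5]), 0.79, array([0.4414, 0.4417, 0.    ])), (array([214.9, 113. ]), 0.75, array([0.3647, 0.3656, 0.    ])), (array([325.2, 180.2]), 0.66, array([0.4715, 0.293 , 0.    ])), (array([230.1, 229.6]), 0.56, array([0.3659, 0.2454, 0.    ]))]
0.95 [143.5, 72.3, 243.6, 152.2] [192. 129. 145.] [0.3996004  0.39815397 0.13693289] [0.3741562  0.36211624 0.06531348]
stopper 1063 [0.36569201 0.36431868 0.13394564] [0.35355984 0.35348077 0.12800395] [0.3762299  0.37568965 0.13693289]
rim 945 [0.36930911 0.36349068 0.12332436] ((0.36462393403053284, 0.3644315302371979), 0.017029156908392906)
0.85 [170.6, 206.5, 259.5, 294.7] [200. 132. 149.] [0.40057145 0.27683869 0.1364865 ] [0.37383535 0.25052197 0.06457798]
stopper 764 [0.3665416  0.24332627 0.13385769] [0.35459872 0.23105263 0.12806065] [0.37678503 0.25356761 0.1364865 ]
rim 689 [0.36985481 0.24672375 0.12333014] ((0.3655688762664795, 0.24246491491794586), 0.01700497604906559)
0.84 [288.1, 148.5, 362.2, 218.4] [137.  86.  54.] [0.50438805 0.32812951 0.13679748] [0.46949567 0.30186042 0.06392449]
stopper 821 [0.47032795 0.29500592 0.13440347] [0.45951209 0.28390955 0.12806261] [0.48150543 0.30567969 0.13679748]
rim 841 [0.47024592 0.29623442 0.12362088] ((0.4704166352748871, 0.2944081723690033), 0.01695774495601654)
0.81 [242.1, 0.0, 325.3, 56.5] [202. 128. 145.] [0.47938812 0.45623154 0.10123602] [0.44459336 0.42623653 0.05887139]<stdin>:7: RuntimeWarning: Mean of empty slice.
  ret = um.true_divide(
Traceback (most recent call last):
ValueError: zero-size array to reduction operation minimum which has no identity
```

View pics/w5.png

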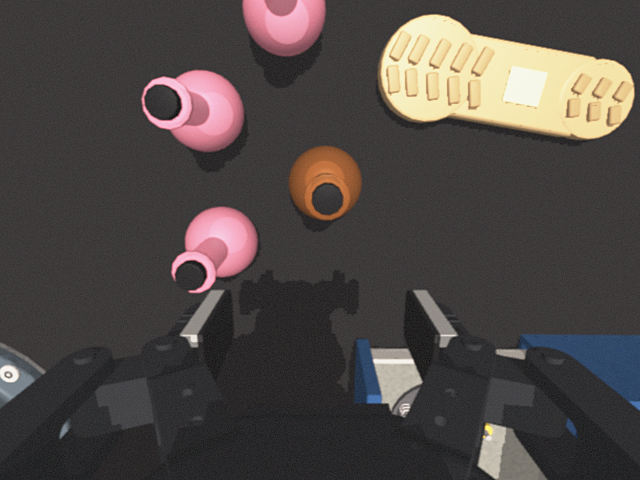

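The amber flask stands upright at (0.470, 0.294), with its stopper at (327,197) in the wrist view and room around its neck. Descend and grip.

arm_command --pt "0.02 0.007 -0.026 0 0.7" --pt "0.06 0.007 -0.026 0 0.7" --pt "0.1 0.007 -0.026 0 0.7" --pt "0.13 0.007 -0.026 0 0.7" --pt "0.155 0.007 -0.026 0 0.7" --pt "0.17 0.007 -0.026 0 0.7" --pt "0.174 0.007 -0.026 0 0.7" --pt "0.174 0.007 -0.026 0 0.7" --pt "0.174 0.007 -0.026 0 0.7"

```text
time_s: 11.25
eef_pos: [0.4711, 0.2958, 0.0773]
orientation: [2.161, 1.57, 0.536]
wrist_force: [0.2, -0.7, 1.2]
gripper_width: 0.7
```

arm_command --pt "0 0 0 0 0.4" --pt "0 0 0 0 0.3" --pt "0 0 0 0 0.1" --pt "0 0 0 0 0" --pt "0 0 0 0 0" --pt "0 0 0 0 0" --pt "0 0 0 0 0" --squeeze 50

```text
time_s: 11.95
eef_pos: [0.4709, 0.2961, 0.0771]
orientation: [2.254, 1.569, 0.629]
wrist_force: [-0.1, -0.2, 6.6]
gripper_width: 0.336
```

arm_command --pt "-0.005 0 0 0 0" --pt "-0.02 0 0 0 0" --pt "-0.05 0 0 0 0" --pt "-0.08 0 0 0 0" --pt "-0.11 0 0 0 0" --pt "-0.13 0 0 0 0" --pt "-0.13 0 0 0 0" --pt "-0.13 0 0 0 0"

```text
time_s: 12.75
eef_pos: [0.4704, 0.2958, 0.2059]
orientation: [-2.966, 1.571, 1.692]
wrist_force: [0.7, 0.5, -2.2]
gripper_width: 0.33
```

Run:
```python
from h import *
d=grab('wrist','w6.png'); s=grab('side','s6.png'); o,p,R=tool(); print(p,R.round(3),o['wrist_force'],o['gripper_width'])
cv2.imwrite('pics/s6c.png',cv2.resize(s['pixels'][80:260,180:420,::-1],None,fx=3,fy=3))
for n,D in(('side',s),):
  C=cloud(D)
  for r in spotter.regions_of(n,'amber_flask'):
    m=r['mask']&(D['depth']>0); q=C[m]; print(r['confidence'],r['box'],D['pixels'][m].mean(0).round(),q.min(0),q.max(0),np.median(q,0))
print(need([.589,-.002,.22],(1,0)))
```

```text
[0.46988008 0.29543072 0.20496251] [[-0.002  0.999 -0.054]
 [-0.001 -0.054 -0.999]
 [-1.    -0.002  0.001]] [ 0.80552919  0.14185153 -2.21582967] 0.3336239371765123
0.94 [189.1, 165.3, 211.4, 206.4] [203. 129. 144.] [3.63886656e-01 2.38874764e-01 8.79367793e-05] [0.49907672 0.54242409 0.13960341] [0.43796338 0.42816147 0.06147894]
0.8 [192.3, 202.4, 218.9, 249.1] [202. 125. 142.] [ 0.3308103   0.20321435 -0.00122503] [0.44550108 0.39449835 0.13836751] [0.36008559 0.22764284 0.06032254]
0.76 [173.3, 185.8, 199.2, 233.9] [198. 123. 139.] [ 0.32983843  0.24708497 -0.00270525] [0.44558424 0.59424622 0.13937272] [0.35980873 0.35038136 0.05899981]
0.72 [217.5, 143.4, 240.4, 194.2] [130.  84.  53.] [ 0.43466313  0.25608543 -0.00053642] [0.5948066  0.48916462 0.26639147] [0.46396483 0.27733868 0.18544099]
0.54 [387.2, 308.5, 477.7, 369.4] [231. 209. 151.] [ 0.50420413 -0.42753998 -0.00119641] [ 0.75870602 -0.33526519  0.03131994] [ 0.60406916 -0.39072227  0.02329927]
[[-0.0149, 0.135, 0.2906], np.float64(-0.054), np.float64(3.088)]
```

View pics/s6c.png

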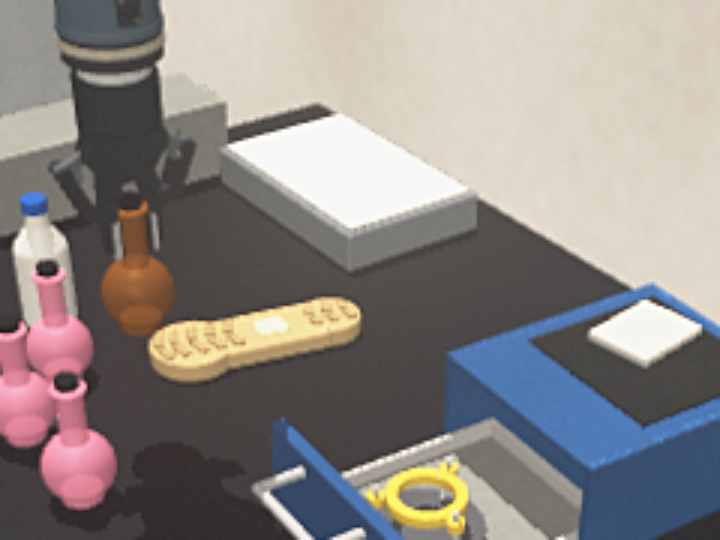

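View pics/w6.png

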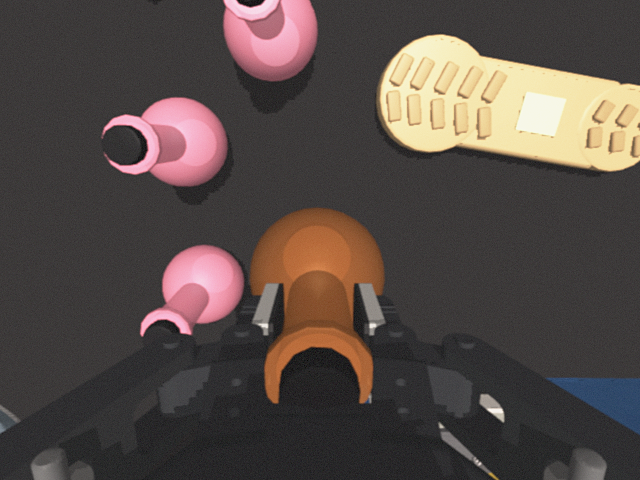

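The flask hangs straight between the pads and the fingers clear the bulb. Carry it over the ring.

arm_command --pt "-0.01 0.02 0.03 0 0" --pt "-0.01 0.135 0.29 0 0" --pt "-0.01 0.135 0.29 0 0" --pt "-0.01 0.135 0.29 0 0" --pt "-0.01 0.135 0.29 0 0" --pt "-0.01 0.135 0.29 0 0" --pt "-0.01 0.135 0.29 0 0" --pt "-0.01 0.135 0.29 0 0" --pt "-0.01 0.135 0.29 0 0" --pt "-0.01 0.135 0.29 0 0" --pt "-0.01 0.135 0.29 0 0" --pt "-0.01 0.135 0.29 0 0"

```text
time_s: 14.1
eef_pos: [0.5894, -0.0002, 0.2163]
orientation: [1.568, 1.571, -0.055]
wrist_force: [1.1, -0.5, -1.7]
gripper_width: 0.335
```

Run:
```python
from h import *
d=grab('wrist','w7.png'); s=grab('side','s7.png'); o,p,R=tool(); print(p,R.round(3),o['wrist_force'],o['gripper_width'])
print('wrist',ring(d));print('side',ring(s,sat=120))
cv2.imwrite('pics/s7c.png',cv2.resize(s['pixels'][100:300,220:440,::-1],None,fx=3,fy=3))
print('ytick',need([.589,-.001,p[2]]))
```

```text
[ 5.89517753e-01 -4.58490624e-04  2.16399913e-01] [[ 0.     0.999 -0.053]
 [ 0.    -0.053 -0.999]
 [-1.     0.    -0.   ]] [-0.15582235 -0.51383421 -2.76991207] 0.3360206842828481
wrist (array([ 260,  178,  118,   49, 2372], dtype=int32), [(309, 'outer', array([ 0.5898, -0.0028,  0.0382])), (27, 'hole', array([0.6318, 0.0167, 0.0038])), (26, 'hole', array([0.5505, 0.0217, 0.0038]))])
side (array([302, 234,  34,  25, 372], dtype=int32), [(90, 'outer', array([ 0.5862, -0.0078,  0.0422])), (43, 'hole', array([ 0.5867, -0.0074,  0.024 ]))])
ytick [[-0.0, -0.0005, 0.0006]]
```

View pics/s7c.png

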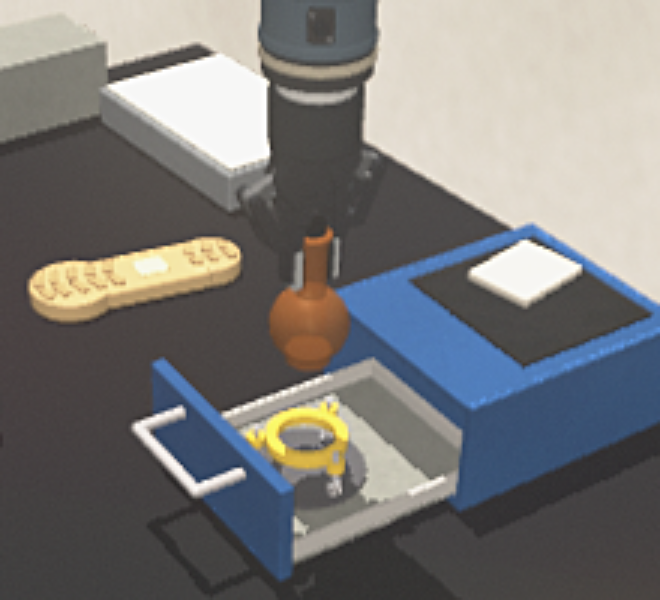

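View pics/w7.png

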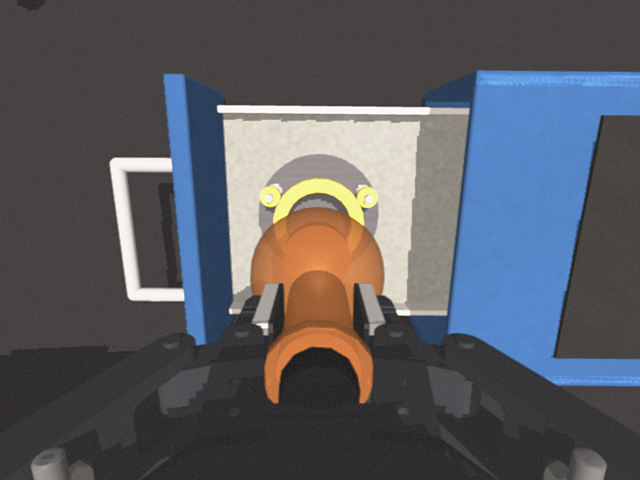

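Ring and flask line up (columns 319 and 318). Go down to just above contact with a 1 mm lateral correction.

arm_command --pt "0.02 0 0.0012 0 0" --pt "0.045 0 0.0012 0 0" --pt "0.065 0 0.0012 0 0" --pt "0.08 0 0.0012 0 0" --pt "0.088 0 0.0012 0 0" --pt "0.09 0 0.0012 0 0" --pt "0.09 0 0.0012 0 0" --squeeze 70

```text
time_s: 14.9
eef_pos: [0.5897, -0.0022, 0.1267]
orientation: [1.511, 1.57, -0.113]
wrist_force: [0.3, 0.3, -2.2]
gripper_width: 0.328
```

Run:
```python
from h import *
d=grab('wrist','w8.png'); s=grab('side','s8.png'); o,p,R=tool(); print(p,o['wrist_force'],o['gripper_width'])
print('wrist',ring(d))
a=cv2.resize(s['pixels'][160:300,250:400,::-1],None,fx=3.5,fy=3.5); cv2.imwrite('pics/s8c.png',a)
```

```text
[ 0.59005754 -0.00224061  0.12717303] [ 0.07330106  0.34093752 -1.77009005] 0.3274339079123416
wrist (array([ 235,  190,  166,   60, 3439], dtype=int32), [(427, 'outer', array([ 0.5896, -0.0041,  0.0393])), (37, 'hole', array([0.6316, 0.0167, 0.0039])), (36, 'hole', array([0.5502, 0.0217, 0.0038]))])
```

View pics/s8c.png

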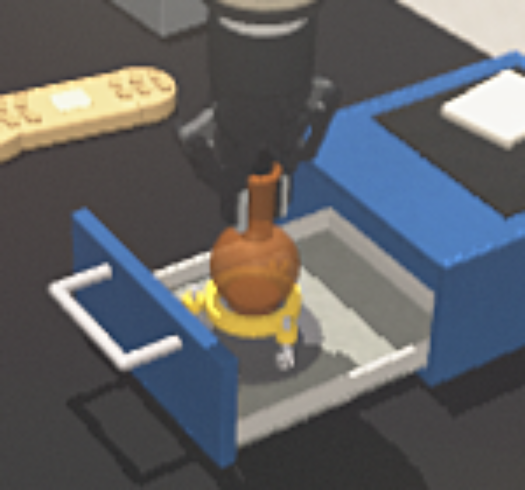

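View pics/w8.png

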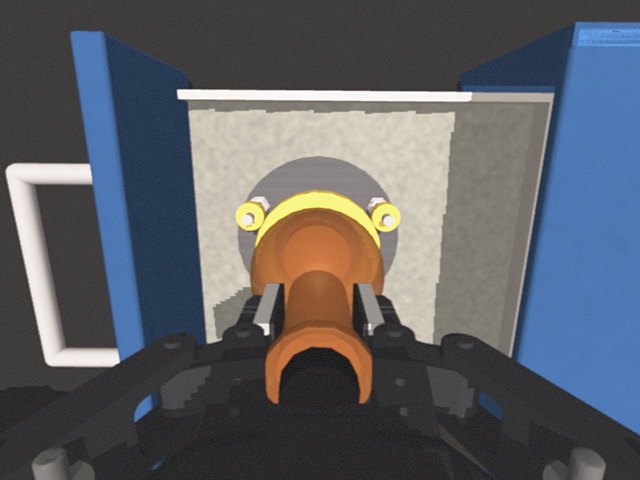

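Centred. Now press slowly, watching the force.

arm_command --pt "0.002 0 0 0 0" --pt "0.004 0 0 0 0" --pt "0.006 0 0 0 0" --pt "0.008 0 0 0 0" --pt "0.009 0 0 0 0" --pt "0.009 0 0 0 0"

```text
time_s: 15.6
eef_pos: [0.5897, -0.0022, 0.1174]
orientation: [1.805, 1.57, 0.18]
wrist_force: [-0.1, 0.7, 3.0]
gripper_width: 0.324
```

arm_command --pt "0.002 0 0 0 0" --pt "0.004 0 0 0 0" --pt "0.005 0 0 0 0" --pt "0.005 0 0 0 0" --pt "0.005 0 0 0 0"

```text
time_s: 16.1
eef_pos: [0.5897, -0.0022, 0.1125]
orientation: [1.739, 1.57, 0.114]
wrist_force: [1.0, 1.6, 5.5]
gripper_width: 0.33
```

arm_command --pt "0.002 0 0 0 0" --pt "0.004 0 0 0 0" --pt "0.006 0 0 0 0" --pt "0.006 0 0 0 0" --pt "0.006 0 0 0 0"

```text
time_s: 16.6
eef_pos: [0.5898, -0.0022, 0.1067]
orientation: [1.855, 1.57, 0.231]
wrist_force: [0.3, 2.4, 7.7]
gripper_width: 0.327
```

Run:
```python
from h import *
d=grab('wrist','w9.png'); s=grab('side','s9.png'); o,p,R=tool(); print(p,o['wrist_force'],o['gripper_width'])
print('wrist',ring(d,.043)); C=cloud(d)
h=cv2.cvtColor(d['pixels'],cv2.COLOR_RGB2HSV); m=(h[...,0]>25)&(h[...,0]<35)&(h[...,1]>60)&(h[...,2]>150); m[:, :]&=True
ys,xs=np.where(m); print(np.percentile(C[m][:,2],[5,25,50,75,95]))
print([(r['pixel'],pt(d,*r['pixel'],.088).round(4)) for r in spotter.spot_point('wrist','tray_handle')])
m=(C[...,2]>.1)&(C[...,2]<.110)&(C[...,0]>.46)&(C[...,0]<.53)&(d['depth']>0); q=C[m]; print(cv2.minAreaRect(q[:,:2].astype(np.float32)*1000))
a=cv2.resize(s['pixels'][160:300,250:400,::-1],None,fx=3.5,fy=3.5); cv2.imwrite('pics/s9c.png',a)
```

```text
[ 0.58984909 -0.00218942  0.10673936] [0.18920629 1.81301575 7.58140377] 0.33053088952595944
wrist (array([ 233,  191,  170,   66, 3384], dtype=int32), [(488, 'outer', array([ 0.5892, -0.0053,  0.0407]))])
[0.04126325 0.04212049 0.04266954 0.04316936 0.04393483]
[([7.6, 286.9], array([0.4464, 0.0058, 0.088 ]))]
((498.2503356933594, 9.021629333496094), (203.362548828125, 15.904528617858887), 86.14909362792969)
```

View pics/s9c.png

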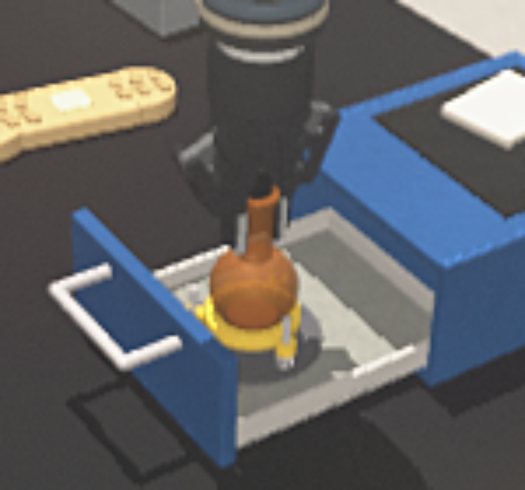

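View pics/w9.png

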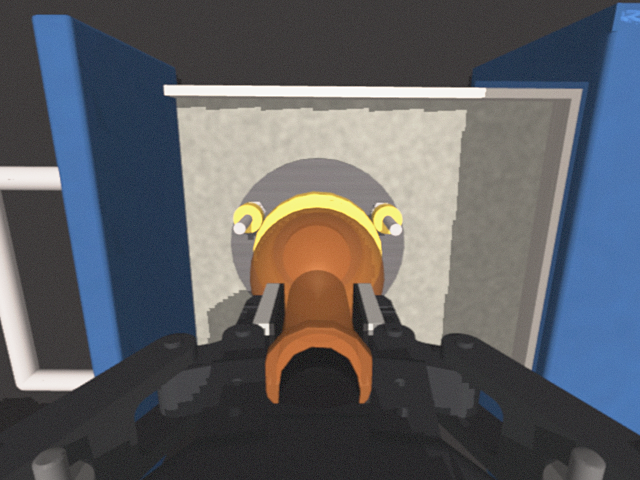

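arm_command --pt "0.001 0 0 0 0" --pt "0.001 0 0 0 0" --pt "0.001 0 0 0 0" --pt "0.001 0 0 0 0" --pt "0.001 0 0 0 0"

```text
time_s: 17.25
eef_pos: [0.5899, -0.0021, 0.1058]
orientation: [1.806, 1.57, 0.181]
wrist_force: [-0.1, 2.4, 7.6]
gripper_width: 0.326
```

Run:
```python
from h import *
o=env.get_obs(); print(o['eef_pos'],o['wrist_force'],o['gripper_width'])
print(env.hand_in());
```

```text
[ 0.58986198 -0.00214623  0.10576383] [-0.13769393  2.35253403  7.56457103] 0.32610913602180336
the job is handed in; nothing more can be done
None
```

I pulled the tray out to its stop, set the amber flask upright in the yellow ring and pressed it down. I handed in at about 17 s, still holding the flask; the hand-in gives no verdict.

- **Tray:** at the stop the handle stood still while the pull rose to 25 N. After pressing, the panel was still in the same place along its travel, within 0.1 mm in x.
- **Ring travel:** depth put the ring's top at about 43 mm above the bench, which is about 14 mm of its 16 mm travel. I then pressed 1 mm more, to about 15 mm, going by the arm's position.
- **Pressing force:** the upward wrist force rose by about 10 N during pressing, well below the 40 N limit. It did not rise over the last millimetre (7.6 N before and after), though the spring should have added about 0.5 N. That is within the reading noise, and it gave no clear sign of the bottom stop.
- **Centring:** flask and ring agreed to about 1–2 mm in the wrist view just before contact. With the ring down, the fit disagreed slightly: it put the ring about 2 mm further to -y, with a radius 2–3 mm too large. The bulb hides most of the ring there, so I did not use it. The side camera put the ring about 5 mm off in y; it was off in the same direction for the flask, so I went by the wrist camera.
- **Other objects:** I saw no contact with the clear flask, casts, bottle, bowl or pink flasks. I did not re-measure their positions at the end.

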